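# Set the lot-number block to 42

### The arm

A 7-joint arm with a two-finger parallel gripper is mounted at the origin on the work surface. World frame = base frame: x ahead of the robot, y to its left, z up, the work surface at z = 0. Lengths are in m, angles in rad, forces in N, time in s.
With the tool pointing down it reaches from about 0.4 to 0.9 m from the base axis. Payload 5.6 kg.
Tool frame: the origin (TCP) lies midway between the tips of the shut fingers; the grasp point (between the pads) lies 19 mm behind it; z points along the fingers, y is the direction in which the jaws open and shut (so a half turn about z gives the same grasp; the last joint's range is limited). The gripper opens to 92 mm and grips with 3 to 60 N. Pads are 20 mm wide; open, the fingers measure 128 mm over their backs; the gripper's body (75 mm by 189 mm) begins 69 mm behind the grasp point.
Start: joints at [-1.342, 0.468, -0.012, 1.603, 0.006, 1.071, -0.056], TCP at [0.175, 0.626, 0.215] pointing down, gripper open.
Joint ranges: [-2.53, 2.53], [-0.31, 2.02], [-1.57, 1.55], [0.28, 2.44], [-1.29, 4.43], [0.15, 1.84], [-2.92, 2.92]. Speed limits (rad/s): [2.57, 2.57, 3.14, 3.14, 3.14, 3.14, 3.14].

### API

Orientations are given as a rotation vector (axis times angle).
In Python, from bench import status, optics, r gives the robot as it stands.
- The arm moves only by the tool servo_tool, never from a script. Its argument "deltas" is a list of rows, each an object of numbers: "x", "y", "z": the shift along the tool's x, y, z each as a share of 600 mm, from -1 to 1; "wx", "wy", "wz": the turn, a rotation vector about the tool's x, y, z each as a share of 2 rad, from -1 to 1. A call has 1 to 8 rows; each row is the pose to reach, as a shift and turn from the pose measured when the call began, along the tool's axes at that moment; what a row does not reach only later rows make up. A row lasts 1/12 s, in which the tool goes at most 41.7 mm and 7.16 degrees, less where a joint would pass 70% of its speed; a pose out of reach is approached as far as the arm can. A call with a number of a shift or a turn outside -1 to 1 is refused whole. A call with a gripper value outside its range is refused whole. "claw" is the gripper's target within -1 to 1 (shut at 1, half-way at 0, fully open at -1), set as the call begins (left out, the last holds). The fingers move at their own pace and stop on an object; "grip_force" is the grip in N (left out, the last holds). Time passes only in rows, so rows that repeat a pose let the fingers close. It gives the time, the measured TCP pose, the force and the opening at its end, in the units of the state.
- status.get_obs(): the state, without advancing time (a new reading comes with each control period).
- optics.read_camera(name): name is "scene" or "side" or "wrist"; returns the picture (480x640x3 uint8, blue, green, red); there is no depth.
- optics.camera_params(name): a dict with "K" (3x3 intrinsics, pixels), "dist_coeffs" ([k1, k2, p1, p2, k3] as OpenCV has them; the pictures are not rectified), "position" and "attitude" of the camera in the world. Camera axes: x right, y down, z forward; pixel columns grow to the right and rows downward; lengths in m; the calibration is good to about 2 mm. A picture is of the moment at which its call begins: read the wrist's pose just before it. camera_params takes no time and is no camera call; for the wrist camera it gives the pose at the moment of the call.
- r.hand_in(): hands the job in, once; it reports no verdict.
The state is a dict: "t": time; "q": joint angles; "dq": joint speeds; "tau": joint torques, N m; "ee_pos": TCP position; "tcp_rot": TCP orientation; "ft_force": force on the tool from outside, world axes, zero at the start; "torque": the same for the moment, N m; "finger_gap": opening from 0.0 (shut) to 1.0 (fully open).
Only numpy, scipy, OpenCV 4.12 (cv2) and the standard library are available. Lean on these libraries where they do the work, as an engineer would, in place of code of your own. Each camera call takes 0.05 s, during which the arm holds its last target.

### The job

The next donation on the sorting table is lot 42. On the wooden number block that has two thumbwheels, roll the left wheel (left as seen from the robot) until its four-dot mark is under the brass pointer at the top, and the right wheel until its two-dot mark is, by pushing their thumb tabs. Leave the wheel of the neighbouring single-wheel block as it is, at three.

Things in the scene. Friction and masses are not known exactly. Their poses are not given: they have to be found in the camera images.
- block: Two-wheel number block, dark wood, fixed; base 130 x 200 x 10 mm. Origin: centre of underside, on the table; x away from the robot (yaw within 20 deg), y to its left. Axle along y, 52 mm up at x=0. Wheels: 80 mm dia, 40 wide, at y=+45 and -45. Pointer post between them: 26 wide, 98 high; pointers reach y=+-29. Side cheeks 66 high at y=+-74 to 92. A bell stands at y=-140, a bowl at x=+150, both loose, low.
- left_wheel (a joint): Left wheel, rad. Dot groups 1 to 5 every 0.436 rad on its rim. Radial thumb tab in line with three dots: 10 mm thick, 18 wide, centred at y=+54 of the block, from the rim (40 mm) to 75 mm from the axle. 0: tab upright, three on top; +: tab leans away from the robot, more dots; four at +0.436. Stays where left; about 2 N at the tab turns it. Stops +-0.95. Starts at -0.75 to -0.1.
- right_wheel (a joint): Right wheel, rad: built and signed like the left one (0: tab upright, three dots on top; +: tab leans away from the robot, more dots), so two dots are at -0.436. Its thumb tab is centred at y=-54 mm of the block, same size as the left one's. Stays where left. Stops +-0.95. Starts at +0.1 to +0.75 (tab leans away from the robot).
- single_wheel (a joint): Wheel of the single-wheel block, a bystander of the same make, wheel and tab of the same size and height on a 130 x 100 mm base, fixed about 230 mm to the right (-y) of the two-wheel block's origin, roughly parallel to it. Rad, same signs. Starts at 0 (tab upright, three dots on top) and is to be left so.
Things that resemble listed ones, but are neither listed nor needed, are in the scene too. What is shaped like the block but purple is not meant. Leave any turquoise look-alike of the part that bears single_wheel alone.

How it is judged:
At the end, for the whole second after the job is handed in: The left wheel rests at four dots (+0.436 rad) and the right wheel at two dots (-0.436 rad), each within 0.19 rad (11 degrees) and still; the single wheel is still at three dots (0 within 0.19 rad) (value of joint left_wheel between 0.246 and 0.626 rad and velocity of joint left_wheel between -0.1 and 0.1 rad/s and value of joint right_wheel between -0.626 and -0.246 rad and velocity of joint right_wheel between -0.1 and 0.1 rad/s and value of joint single_wheel between -0.19 and 0.19 rad); the robot touches nothing.
It fails at once if the single-wheel block's wheel is turned away from three (value of joint single_wheel above 0.19 rad or value of joint single_wheel below -0.19 rad).
It also fails if it takes over 35 s, if anything falls off the work surface, if the arm or the gripper's body presses on something with over 40 N, if the wrist force passes 120 N, or if a joint passes its speed limit or range.

## Working session

There is one attempt and no reset: what is moved stays moved. The work goes in short steps, Python scripts to look and compute and a tool call to move; the robot and the scene stay as the last step left them, time stands still between calls to the robot, and variables do not carry over. Pictures are saved under pics/ and viewed, and the job is handed in when it is done.

Besides the shell and the picture viewer there is one more tool, called after "Request:" by a JSON object that holds its "op" and its "data", one argument or row to a line. servo_tool: Moves the arm, as the interface text tells. Its arguments: {"type":"object","properties":{"deltas":{"type":"array","items":{"type":"object","properties":{"x":{"type":"number"},"y":{"type":"number"},"z":{"type":"number"},"wx":{"type":"number"},"wy":{"type":"number"},"wz":{"type":"number"}}}},"claw":{"type":"number"},"grip_force":{"type":"number"}},"required":["deltas"]}

```bash
ls; mkdir -p pics; python3 - <<'E'
from bench import status, optics, r
import cv2
o=status.get_obs(); print(o['t'],o['ee_pos'],o['tcp_rot'],o['finger_gap'],o['ft_force'])
for n in ['scene','side','wrist']:
    im=optics.read_camera(n); cv2.imwrite(f'pics/{n}0.png',im)
    p=optics.camera_params(n); print(n,p)
E
```

```text
pics
0.0 [0.17439685 0.62555711 0.21365686] [-4.25664258e-01 -3.11250912e+00  2.72124127e-03] 0.9993385231656217 [-0.27309084  0.15823972 -1.07642648]
scene {'K': array([[613.61939987,   0.        , 317.10883863],
       [  0.        , 613.61939987, 235.91486775],
       [  0.        ,   0.        ,   1.        ]]), 'dist_coeffs': array([0.02941555, 0.        , 0.        , 0.        , 0.        ]), 'position': array([1.12029363, 0.07606051, 1.12596555]), 'attitude': array([-1.77990246, -2.06920794,  0.58686197])}
side {'K': array([[529.12007073,   0.        , 325.92021889],
       [  0.        , 529.12007073, 239.90543719],
       [  0.        ,   0.        ,   1.        ]]), 'dist_coeffs': array([0.03746535, 0.        , 0.        , 0.        , 0.        ]), 'position': array([ 0.35123792, -0.84299006,  0.86259531]), 'attitude': array([-2.33096379,  0.12687956, -0.07534106])}
wrist {'K': array([[363.70802063,   0.        , 316.87801017],
       [  0.        , 363.70802063, 237.25855108],
       [  0.        ,   0.        ,   1.        ]]), 'dist_coeffs': array([-0.07079654,  0.        ,  0.        ,  0.        ,  0.        ]), 'position': array([0.09669226, 0.64752314, 0.38308036]), 'attitude': array([2.3066767 , 1.75215647, 0.2552937 ])}
```

View pics/scene0.png

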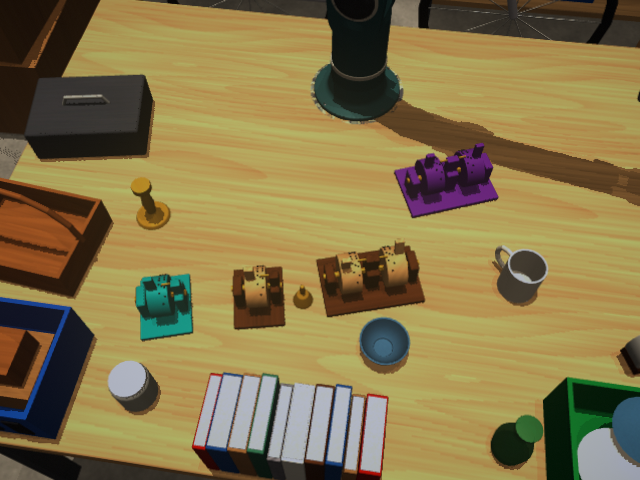

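View pics/side0.png

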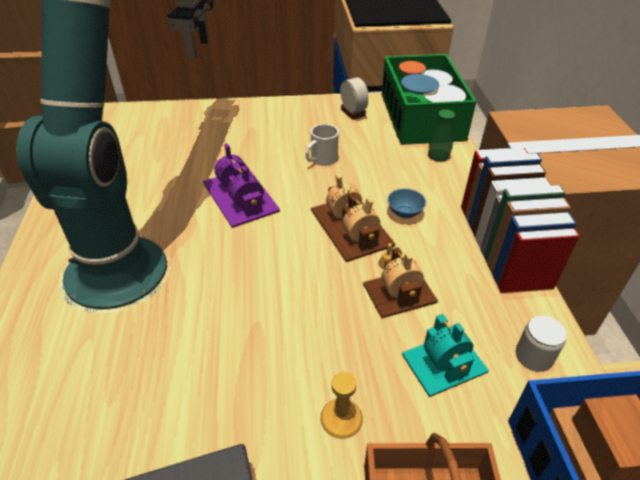

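View pics/wrist0.png

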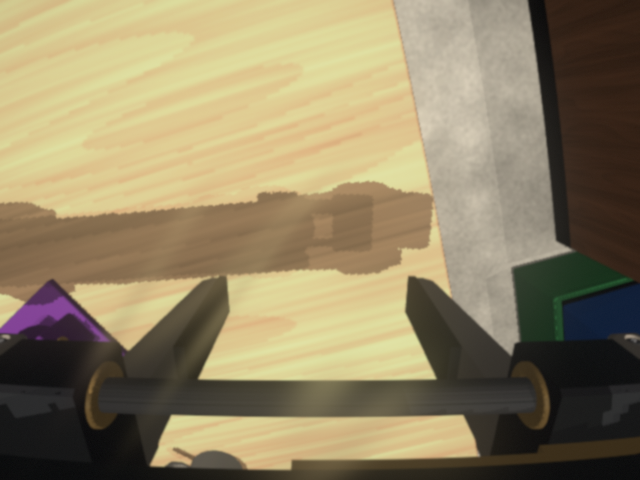

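```bash
cat > h.py <<'E'
import numpy as np, cv2
from scipy.spatial.transform import Rotation as R
from bench import status, optics
def ray(n,uv,P=None):
    P=P or optics.camera_params(n)
    p=cv2.undistortPoints(np.array(uv,float).reshape(-1,1,2),P['K'],P['dist_coeffs']).reshape(-1,2)
    d=np.c_[p,np.ones(len(p))]@R.from_rotvec(P['attitude']).as_matrix().T
    return np.array(P['position']),d
def plane(n,uv,z,P=None):
    c,d=ray(n,uv,P); return c+d*((z-c[2])/d[:,2])[:,None]
def proj(n,X,P=None):
    P=P or optics.camera_params(n)
    Rm=R.from_rotvec(P['attitude']).as_matrix().T
    return cv2.projectPoints(np.array(X,float).reshape(-1,3),cv2.Rodrigues(Rm)[0],-Rm@P['position'],P['K'],P['dist_coeffs'])[0].reshape(-1,2)
E
python3 - <<'E'
import cv2
im=cv2.imread('pics/scene0.png')
c=im[225:335,225:435]; cv2.imwrite('pics/z1.png',cv2.resize(c,None,fx=3.8,fy=3.8,interpolation=cv2.INTER_CUBIC))
im=cv2.imread('pics/side0.png')
c=im[165:325,295:445]; cv2.imwrite('pics/z2.png',cv2.resize(c,None,fx=3.7,fy=3.7,interpolation=cv2.INTER_CUBIC))
E
```

```text
(no output)
```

View pics/z1.png

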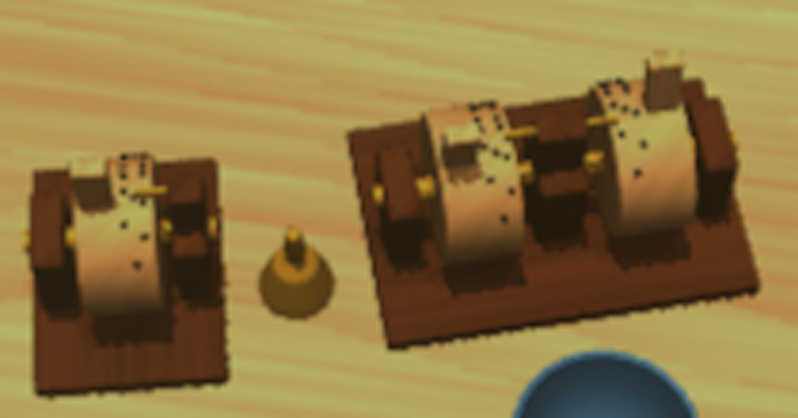

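View pics/z2.png

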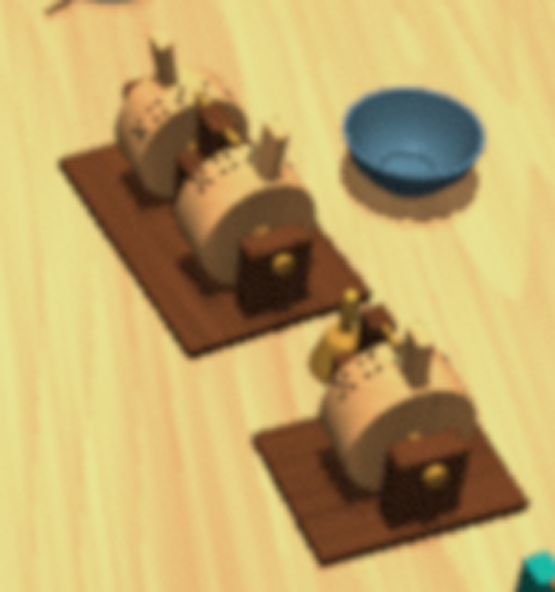

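```bash
cat > m.py <<'E'
from h import *
s=lambda u,v:(225+u/3.8-.37,225+v/3.8-.37)
t=lambda u,v:(295+u/3.7-.37,165+v/3.7-.37)
A=plane('scene',[s(348,130),s(388,343),s(757,287),s(703,82)],.01)
B=plane('side',[t(60,160),t(190,350),t(368,293)],.01)
print(A.round(3)); print(B.round(3))
for P in(A,B): print([np.linalg.norm(P[i+1]-P[i]).round(3) for i in range(len(P)-1)])
# scene corners: near-right, far-right, far-left ; side: near-left, near-right, far-right
c1=(A[0]+A[2])/2; c2=(B[0]+B[2])/2
y1=A[2]-A[1]; y2=B[0]-B[1]
x1=A[1]-A[0]; x2=B[2]-B[1]
f=lambda v:np.arctan2(v[1],v[0])
print(c1,c2,[f(x1),f(x2),f(y1)-np.pi/2,f(y2)-np.pi/2])
E
python3 m.py
```

```text
[[ 0.504 -0.027  0.01 ]
 [ 0.626  0.013  0.01 ]
 [ 0.566  0.2    0.01 ]
 [ 0.445  0.163  0.01 ]]
[[ 0.443  0.161  0.01 ]
 [ 0.505 -0.025  0.01 ]
 [ 0.623  0.013  0.01 ]]
[np.float64(0.128), np.float64(0.197), np.float64(0.126)]
[np.float64(0.195), np.float64(0.124)]
[0.53485436 0.08679757 0.01      ] [0.53280829 0.08705151 0.01      ] [np.float64(0.31493342841425853), np.float64(0.31252073362211735), np.float64(0.312912731240383), np.float64(0.3215347075505246)]
```

```bash
cat > ang.py <<'E'
from h import *
O=np.array([.534,.087,0]); yaw=.315
Rb=R.from_rotvec([0,0,yaw]).as_matrix()
def tabang(n,uv,yb,P=None,O=O,Rb=Rb):
    c,d=ray(n,[uv],P); c=Rb.T@(c-O); d=Rb.T@d[0]
    p=c+d*(yb-c[1])/d[1]; return p.round(4),np.hypot(p[0],p[2]-.052).round(4),np.arctan2(p[0],p[2]-.052).round(3)
def tri(n1,uv1,n2,uv2):
    c1,d1=ray(n1,[uv1]);c2,d2=ray(n2,[uv2]);d1=d1[0]/np.linalg.norm(d1);d2=d2[0]/np.linalg.norm(d2)
    s=np.linalg.lstsq(np.c_[d1,-d2],c2-c1,rcond=None)[0]
    a,b=c1+s[0]*d1,c2+s[1]*d2
    return Rb.T@((a+b)/2-O),np.linalg.norm(a-b)
E
python3 - <<'E'
from ang import *
s=lambda u,v:(225+u/3.8-.37,225+v/3.8-.37)
t=lambda u,v:(295+u/3.7-.37,165+v/3.7-.37)
for a,b in((s(664,60),t(162,43)),(s(462,138),t(272,132))):
    p,e=tri('scene',a,'side',b); print(p.round(4),round(e,4),np.hypot(p[0],p[2]-.052),np.arctan2(p[0],p[2]-.052))
# post top, pointer check
print(proj('scene',[O+Rb@[0,0,.098],O+Rb@[0,.054,.127],O+Rb@[0,-.054,.127]])); print(status.get_obs()['t'])
E
```

```text
[-0.0137  0.0537  0.1237] 0.0012 0.07295433786224258 -0.18852462139930273
[ 0.0104 -0.0521  0.1217] 0.0037 0.07044485437240797 0.14838892106467108
[[372.07213889 257.55416875]
 [401.22838428 245.87196424]
 [344.90235872 254.12341021]]
0.15
```

```bash
cat > plan.py <<'E'
import sys
from ang import *
# target: block x,y (m), z
b=np.array([float(v) for v in sys.argv[1:4]]); T=O+Rb@b
o=status.get_obs(); Rt=R.from_rotvec(o['tcp_rot'])
X=-Rb[:,0]; Y=Rb[:,1]; Rg=R.from_matrix(np.c_[X,Y,[0,0,-1]])
print('t',o['t'],'block pos',(Rb.T@(o['ee_pos']-O)).round(4),'F',np.round(o['ft_force'],1))
print('shift',(Rt.inv().apply(T-o['ee_pos'])/.6).round(4),'turn',((Rt.inv()*Rg).as_rotvec()/2).round(4),'gap',o['finger_gap'])
E
python3 plan.py -.045 .058 .2
```

```text
t 0.15 block pos [-0.1749  0.6236  0.2139] F [-0.2 -0.1 -1.1]
shift [-0.7023 -0.6649  0.0241] turn [-7.000e-04 -1.000e-04 -2.935e-01] gap 1.0015478964922597
```

Request:
{"op": "servo_tool", "data": {
  "claw": 1,
  "deltas": [
    {"x": -0.702, "y": -0.665, "z": 0.024, "wz": -0.2935},
    {"x": -0.702, "y": -0.665, "z": 0.024, "wz": -0.2935},
    {"x": -0.702, "y": -0.665, "z": 0.024, "wz": -0.2935},
    {"x": -0.702, "y": -0.665, "z": 0.024, "wz": -0.2935},
    {"x": -0.702, "y": -0.665, "z": 0.024, "wz": -0.2935},
    {"x": -0.702, "y": -0.665, "z": 0.024, "wz": -0.2935},
    {"x": -0.702, "y": -0.665, "z": 0.024, "wz": -0.2935},
    {"x": -0.702, "y": -0.665, "z": 0.024, "wz": -0.2935}
  ]
}}

```text
invalid input
```

```bash
python3 plan.py -.045 .058 .2
```

```text
t 0.15 block pos [-0.1749  0.6236  0.2139] F [-0.2 -0.1 -1.1]
shift [-0.7023 -0.6649  0.0241] turn [-7.000e-04 -1.000e-04 -2.935e-01] gap 1.0015478964922597
```

Request:
{"op": "servo_tool", "data": {
  "claw": 1.0,
  "grip_force": 20,
  "deltas": [
    {"x": -0.7, "y": -0.66, "z": 0.02, "wx": 0, "wy": 0, "wz": -0.29},
    {"x": -0.7, "y": -0.66, "z": 0.02, "wx": 0, "wy": 0, "wz": -0.29},
    {"x": -0.7, "y": -0.66, "z": 0.02, "wx": 0, "wy": 0, "wz": -0.29},
    {"x": -0.7, "y": -0.66, "z": 0.02, "wx": 0, "wy": 0, "wz": -0.29},
    {"x": -0.7, "y": -0.66, "z": 0.02, "wx": 0, "wy": 0, "wz": -0.29},
    {"x": -0.7, "y": -0.66, "z": 0.02, "wx": 0, "wy": 0, "wz": -0.29}
  ]
}}

```text
t: 0.65
ee_pos: [0.3042, 0.41, 0.2091]
tcp_rot: [0.488, -3.103, 0.002]
ft_force: [0.5, 0.0, 0.6]
finger_gap: 0.588
```

```bash
python3 plan.py -.045 .058 .2
```

```text
t 0.65 block pos [-0.1184  0.3783  0.2091] F [0.5 0.  0.6]
shift [-0.1241 -0.5335  0.0158] turn [-0.0006 -0.0004 -0.0016] gap 0.5882293523715386
```

Request:
{"op": "servo_tool", "data": {
  "claw": 1.0,
  "deltas": [
    {"x": -0.124, "y": -0.533, "z": 0.016, "wx": 0, "wy": 0, "wz": 0},
    {"x": -0.124, "y": -0.533, "z": 0.016, "wx": 0, "wy": 0, "wz": 0},
    {"x": -0.124, "y": -0.533, "z": 0.016, "wx": 0, "wy": 0, "wz": 0},
    {"x": -0.124, "y": -0.533, "z": 0.016, "wx": 0, "wy": 0, "wz": 0},
    {"x": -0.124, "y": -0.533, "z": 0.016, "wx": 0, "wy": 0, "wz": 0},
    {"x": -0.124, "y": -0.533, "z": 0.016, "wx": 0, "wy": 0, "wz": 0},
    {"x": -0.124, "y": -0.533, "z": 0.016, "wx": 0, "wy": 0, "wz": 0},
    {"x": -0.124, "y": -0.533, "z": 0.016, "wx": 0, "wy": 0, "wz": 0}
  ]
}}

```text
t: 1.32
ee_pos: [0.4738, 0.1261, 0.2]
tcp_rot: [0.487, -3.103, 0.002]
ft_force: [0.5, 0.7, -0.3]
finger_gap: 0.014
```

```bash
python3 plan.py -.045 .058 .103; python3 -c "
from h import *
for n in('scene','side'): cv2.imwrite(f'pics/{n}1.png',optics.read_camera(n))
"
```

```text
t 1.3167 block pos [-0.0451  0.0558  0.2   ] F [ 0.5  0.7 -0.3]
shift [-0.0003  0.0038  0.1616] turn [-0.0007 -0.0003 -0.0019] gap 0.013688111166535417
```

View pics/side1.png

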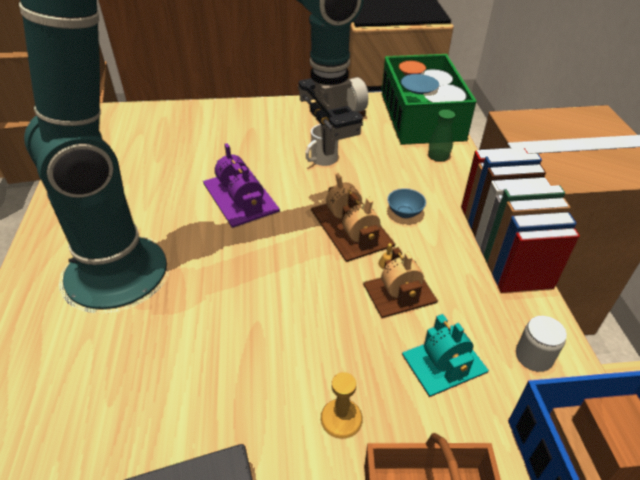

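The side view shows the shut gripper at about (328,140), above and on the robot side of the left wheel (tab tip near (339,178)). I'll bring it straight down.

Request:
{"op": "servo_tool", "data": {
  "deltas": [
    {"x": 0, "y": 0.004, "z": 0.05, "wx": 0, "wy": 0, "wz": 0},
    {"x": 0, "y": 0.004, "z": 0.1, "wx": 0, "wy": 0, "wz": 0},
    {"x": 0, "y": 0.004, "z": 0.14, "wx": 0, "wy": 0, "wz": 0},
    {"x": 0, "y": 0.004, "z": 0.162, "wx": 0, "wy": 0, "wz": 0},
    {"x": 0, "y": 0.004, "z": 0.162, "wx": 0, "wy": 0, "wz": 0}
  ]
}}

```text
t: 1.83
ee_pos: [0.4725, 0.1238, 0.0998]
tcp_rot: [0.472, -3.1, 0.008]
ft_force: [-0.3, 0.0, 0.9]
finger_gap: 0.006
```

```bash
python3 plan.py .008 .058 .103; python3 -c "
from h import *
im=optics.read_camera('scene');cv2.imwrite(f'pics/s2.png',cv2.resize(im[200:350,260:460],None,fx=3.8,fy=3.8))
"
```

```text
t 1.8333 block pos [-0.0471  0.0541  0.0998] F [-0.3  0.   0.9]
shift [-0.0916  0.0077 -0.006 ] turn [-0.002  -0.0033 -0.0065] gap 0.00649959012614232
```

View pics/s2.png

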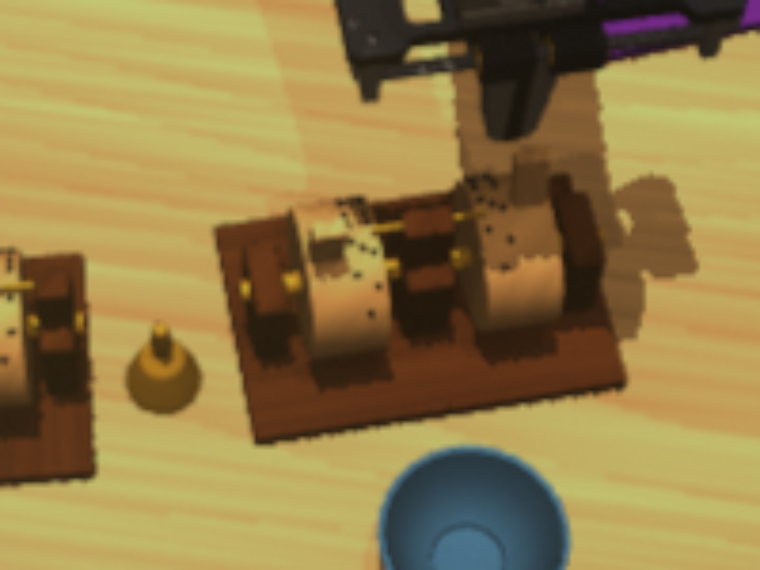

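Finger tip is at (508,135) in the zoom, just behind the left tab (530,165) and overlapping it laterally. Next I push.

Request:
{"op": "servo_tool", "data": {
  "deltas": [
    {"x": -0.012, "y": 0.011, "z": -0.006, "wx": 0, "wy": -0.003, "wz": -0.006},
    {"x": -0.025, "y": 0.011, "z": -0.006, "wx": 0, "wy": -0.003, "wz": -0.006},
    {"x": -0.038, "y": 0.011, "z": -0.006, "wx": 0, "wy": -0.003, "wz": -0.006},
    {"x": -0.05, "y": 0.011, "z": -0.006, "wx": 0, "wy": -0.003, "wz": -0.006},
    {"x": -0.062, "y": 0.011, "z": -0.006, "wx": 0, "wy": -0.003, "wz": -0.006},
    {"x": -0.074, "y": 0.011, "z": -0.006, "wx": 0, "wy": -0.003, "wz": -0.006},
    {"x": -0.084, "y": 0.011, "z": -0.006, "wx": 0, "wy": -0.003, "wz": -0.006},
    {"x": -0.084, "y": 0.011, "z": -0.006, "wx": 0, "wy": -0.003, "wz": -0.006}
  ]
}}

```text
t: 2.55
ee_pos: [0.521, 0.1456, 0.1046]
tcp_rot: [-0.491, 3.1, -0.006]
ft_force: [-0.2, -0.5, 0.4]
finger_gap: 0.008
```

```bash
python3 plan.py .008 .06 .103; python3 -c "
from h import *
im=optics.read_camera('side');cv2.imwrite(f'pics/d3.png',cv2.resize(im[130:290,270:450],None,fx=3.7,fy=3.7))
im=optics.read_camera('scene');cv2.imwrite(f'pics/s3.png',cv2.resize(im[200:350,260:460],None,fx=3.8,fy=3.8))
"
```

```text
t 2.55 block pos [0.0058 0.0598 0.1046] F [-0.2 -0.5  0.4]
shift [-0.0037  0.0004  0.0026] turn [-0.0021  0.0012 -0.0005] gap 0.007848462855606845
```

View pics/d3.png

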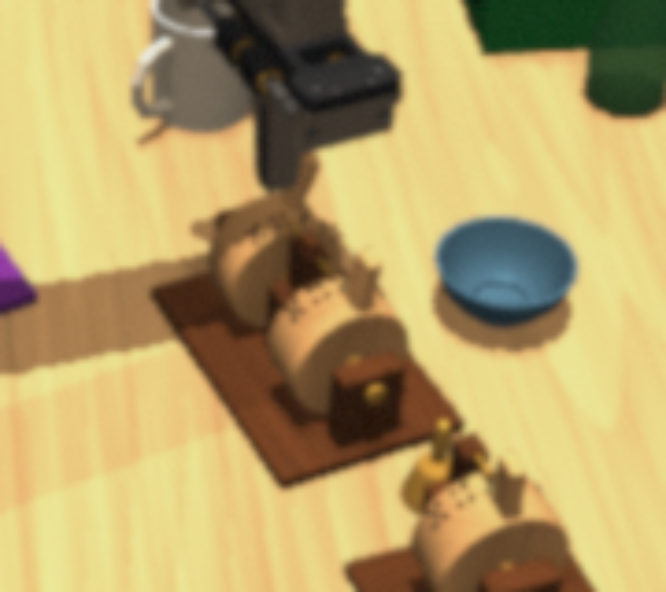

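View pics/s3.png

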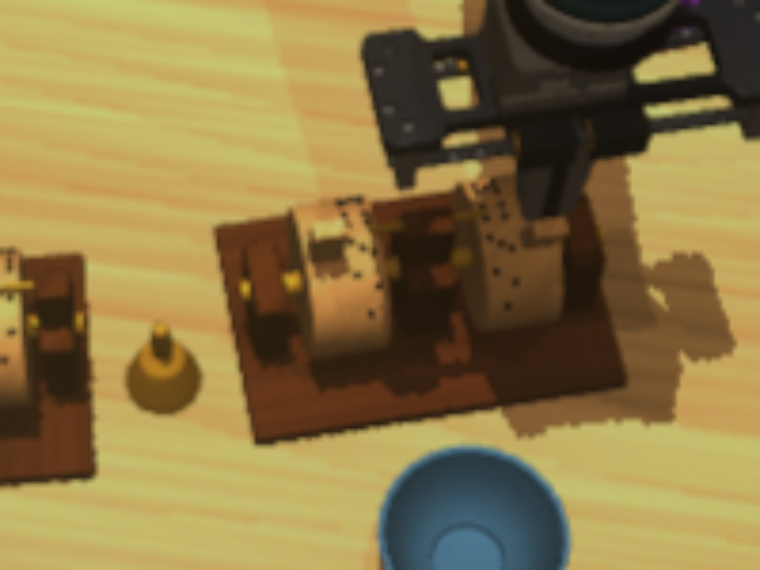

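The scene zoom shows the left tab top at about (545,232), now leaning away from the robot in front of the finger. I'll back off, rise, and re-measure.

Request:
{"op": "servo_tool", "data": {
  "deltas": [
    {"x": 0.03, "y": 0, "z": 0, "wx": 0, "wy": 0, "wz": 0},
    {"x": 0.05, "y": 0, "z": -0.03, "wx": 0, "wy": 0, "wz": 0},
    {"x": 0.05, "y": 0, "z": -0.09, "wx": 0, "wy": 0, "wz": 0},
    {"x": 0.05, "y": 0, "z": -0.15, "wx": 0, "wy": 0, "wz": 0},
    {"x": 0.05, "y": 0, "z": -0.16, "wx": 0, "wy": 0, "wz": 0}
  ]
}}

```text
t: 3.07
ee_pos: [0.4949, 0.1369, 0.2063]
tcp_rot: [-0.488, 3.09, -0.003]
ft_force: [1.0, -0.6, -0.2]
finger_gap: 0.005
```

```bash
python3 plan.py .045 -.058 .2; python3 -c "
from h import *
im=optics.read_camera('side');cv2.imwrite(f'pics/d4.png',cv2.resize(im[130:290,270:450],None,fx=3.7,fy=3.7))
im=optics.read_camera('scene');cv2.imwrite(f'pics/s4.png',cv2.resize(im[200:350,260:460],None,fx=3.8,fy=3.8))
"
```

```text
t 3.0667 block pos [-0.0217  0.0596  0.2063] F [ 1.  -0.6 -0.2]
shift [-0.1114 -0.1957  0.0128] turn [-0.002   0.0066 -0.001 ] gap 0.004963834499673143
```

View pics/d4.png

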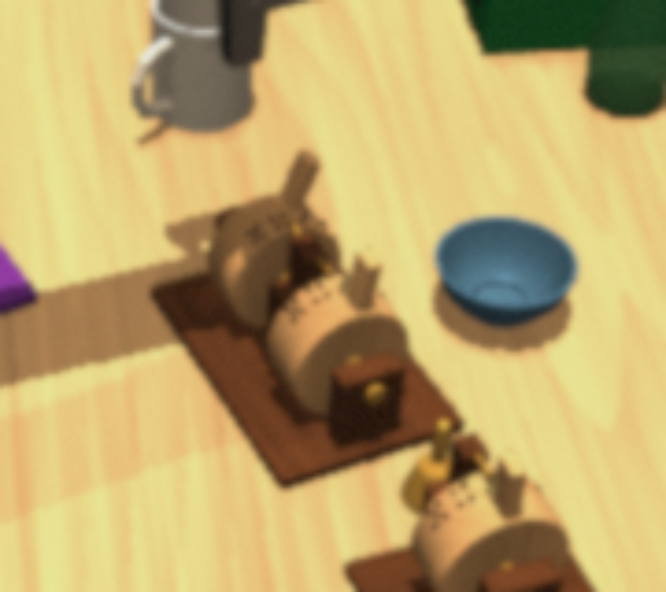

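View pics/s4.png

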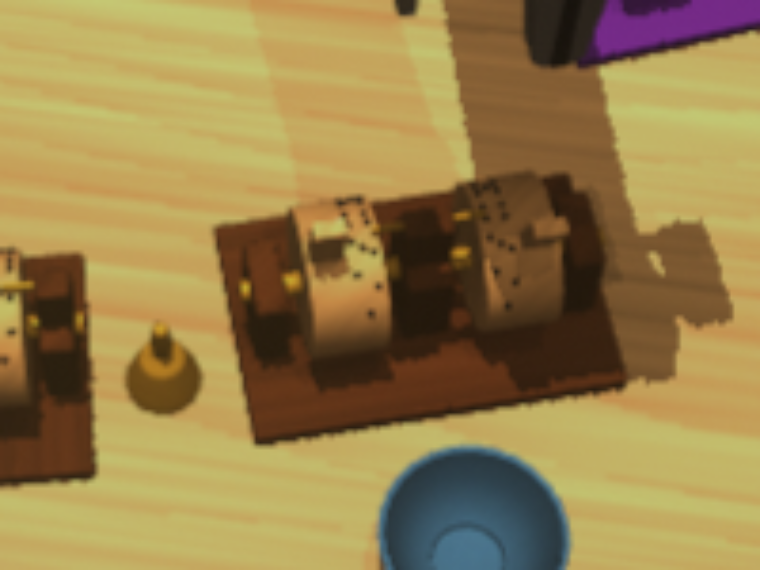

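```bash
python3 - <<'E'
from ang import *
s=lambda u,v:(260+u/3.8-.37,200+v/3.8-.37)
t=lambda u,v:(270+u/3.7-.37,130+v/3.7-.37)
a,b=s(550,228),t(305,156)
p,e=tri('scene',a,'side',b); print(p.round(4),round(e,4),np.hypot(p[0],p[2]-.052),np.arctan2(p[0],p[2]-.052))
print(tabang('scene',a,.054))
E
```

```text
[0.0253 0.0559 0.1214] 0.0042 0.07381817529712478 0.3494234719539653
(array([0.0274, 0.054 , 0.1222]), np.float64(0.0754), np.float64(0.372))
```

The left tab tip gives about +0.35 to +0.37 rad, which is inside the band (0.246–0.626). Next is the right wheel, going over the top to its far side.

Request:
{"op": "servo_tool", "data": {
  "deltas": [
    {"x": -0.111, "y": -0.196, "z": 0.013, "wx": -0.002, "wy": 0.007, "wz": 0},
    {"x": -0.111, "y": -0.196, "z": 0.013, "wx": -0.002, "wy": 0.007, "wz": 0},
    {"x": -0.111, "y": -0.196, "z": 0.013, "wx": -0.002, "wy": 0.007, "wz": 0},
    {"x": -0.111, "y": -0.196, "z": 0.013, "wx": -0.002, "wy": 0.007, "wz": 0},
    {"x": -0.111, "y": -0.196, "z": 0.013, "wx": -0.002, "wy": 0.007, "wz": 0}
  ]
}}

```text
t: 3.58
ee_pos: [0.5939, 0.0411, 0.1938]
tcp_rot: [0.48, -3.097, 0.005]
ft_force: [-1.0, -0.1, -0.2]
finger_gap: 0.006
```

```bash
python3 plan.py .045 -.058 .103; python3 -c "
from h import *
im=optics.read_camera('scene');cv2.imwrite(f'pics/s5.png',cv2.resize(im[200:350,260:460],None,fx=3.8,fy=3.8))
"
```

```text
t 3.5833 block pos [ 0.0427 -0.0622  0.1938] F [-1.  -0.1 -0.2]
shift [-0.005   0.0074  0.1513] turn [-0.001  -0.004  -0.0038] gap 0.00612641157664188
```

View pics/s5.png

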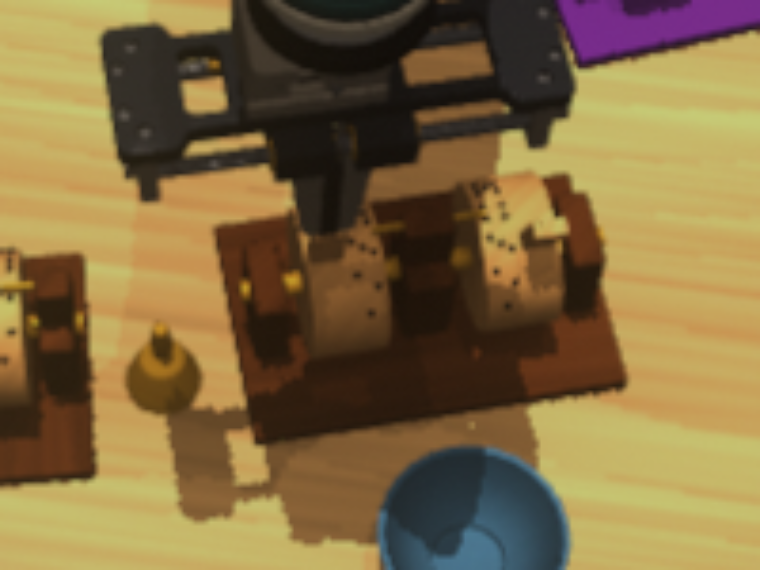

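The shut fingers are at (330,232) at z 0.194, which is about 17 mm beyond the far face of the right tab. I'll lower them.

Request:
{"op": "servo_tool", "data": {
  "deltas": [
    {"x": -0.008, "y": 0.007, "z": 0.04, "wx": 0, "wy": -0.004, "wz": -0.004},
    {"x": -0.008, "y": 0.007, "z": 0.08, "wx": 0, "wy": -0.004, "wz": -0.004},
    {"x": -0.008, "y": 0.007, "z": 0.12, "wx": 0, "wy": -0.004, "wz": -0.004},
    {"x": -0.008, "y": 0.007, "z": 0.148, "wx": 0, "wy": -0.004, "wz": -0.004},
    {"x": -0.008, "y": 0.007, "z": 0.15, "wx": 0, "wy": -0.004, "wz": -0.004},
    {"x": -0.008, "y": 0.007, "z": 0.15, "wx": 0, "wy": -0.004, "wz": -0.004}
  ]
}}

```text
t: 4.13
ee_pos: [0.593, 0.0503, 0.1026]
tcp_rot: [0.5, -3.097, -0.001]
ft_force: [0.1, 0.0, 0.0]
finger_gap: 0.002
```

```bash
python3 plan.py -.011 -.058 .103; python3 -c "
from h import *
im=optics.read_camera('scene');cv2.imwrite(f'pics/s6.png',cv2.resize(im[200:350,260:460],None,fx=3.8,fy=3.8))
"
```

```text
t 4.1333 block pos [ 0.0447 -0.0532  0.1026] F [0.1 0.  0. ]
shift [ 0.0929 -0.0075 -0.0004] turn [ 0.0006 -0.002   0.0026] gap 0.002176314991630503
```

View pics/s6.png

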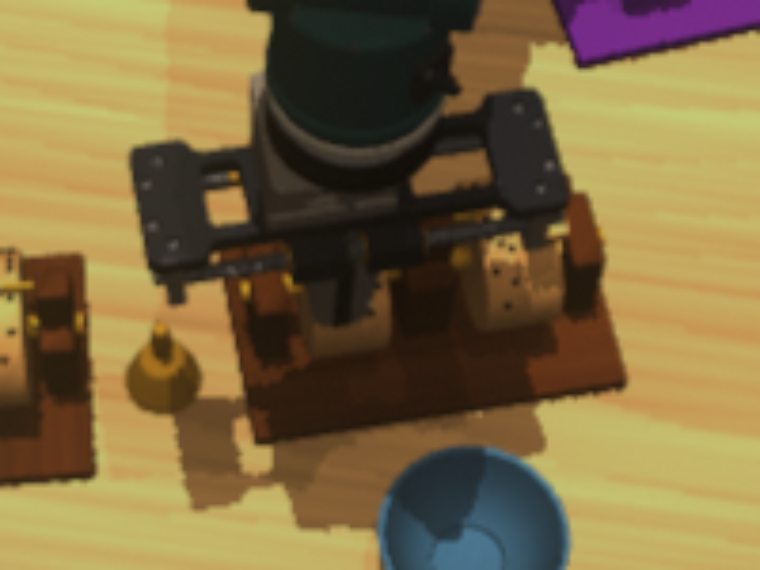

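The fingers are down beyond the right tab, with tips near (340,318) and no contact force. I'll push toward the robot.

Request:
{"op": "servo_tool", "data": {
  "deltas": [
    {"x": 0.013, "y": -0.008, "z": 0, "wx": 0, "wy": -0.002, "wz": 0.003},
    {"x": 0.026, "y": -0.008, "z": 0, "wx": 0, "wy": -0.002, "wz": 0.003},
    {"x": 0.04, "y": -0.008, "z": 0, "wx": 0, "wy": -0.002, "wz": 0.003},
    {"x": 0.054, "y": -0.008, "z": 0, "wx": 0, "wy": -0.002, "wz": 0.003},
    {"x": 0.068, "y": -0.008, "z": 0, "wx": 0, "wy": -0.002, "wz": 0.003},
    {"x": 0.082, "y": -0.008, "z": 0, "wx": 0, "wy": -0.002, "wz": 0.003},
    {"x": 0.092, "y": -0.008, "z": 0, "wx": 0, "wy": -0.002, "wz": 0.003},
    {"x": 0.092, "y": -0.008, "z": 0, "wx": 0, "wy": -0.002, "wz": 0.003}
  ]
}}

```text
t: 4.85
ee_pos: [0.5418, 0.0277, 0.104]
tcp_rot: [-0.49, 3.102, 0.002]
ft_force: [-0.0, -0.5, 0.3]
finger_gap: 0.001
```

```bash
python3 plan.py -.011 -.058 .103; python3 -c "
from h import *
im=optics.read_camera('side');cv2.imwrite(f'pics/d7.png',cv2.resize(im[130:290,270:450],None,fx=3.7,fy=3.7))
"
```

```text
t 4.85 block pos [-0.011  -0.0588  0.104 ] F [-0.  -0.5  0.3]
shift [-0.      0.0013  0.0016] turn [ 0.0005  0.0007 -0.0009] gap 0.0005929965916579045
```

View pics/d7.png

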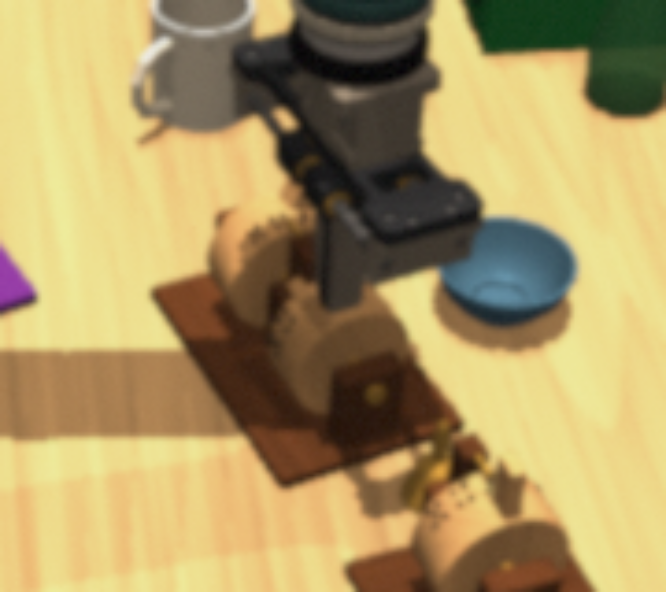

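The gripper hides the right tab here, with the finger bottom at (340,300). I'll back off away from the robot, rise, and measure both tabs.

Request:
{"op": "servo_tool", "data": {
  "deltas": [
    {"x": -0.03, "y": 0, "z": 0, "wx": 0, "wy": 0, "wz": 0},
    {"x": -0.06, "y": 0, "z": 0, "wx": 0, "wy": 0, "wz": 0},
    {"x": -0.06, "y": 0, "z": -0.06, "wx": 0, "wy": 0, "wz": 0},
    {"x": -0.06, "y": 0, "z": -0.12, "wx": 0, "wy": 0, "wz": 0},
    {"x": -0.06, "y": 0, "z": -0.18, "wx": 0, "wy": 0, "wz": 0},
    {"x": -0.06, "y": 0, "z": -0.24, "wx": 0, "wy": 0, "wz": 0},
    {"x": -0.06, "y": 0, "z": -0.25, "wx": 0, "wy": 0, "wz": 0},
    {"x": -0.06, "y": 0, "z": -0.25, "wx": 0, "wy": 0, "wz": 0}
  ]
}}

```text
t: 5.57
ee_pos: [0.5777, 0.0389, 0.2566]
tcp_rot: [-0.49, 3.097, 0.002]
ft_force: [-0.3, -1.1, -0.4]
finger_gap: 0.005
```

```bash
python3 plan.py -.08 .058 .24; python3 -c "
from h import *
im=optics.read_camera('side');cv2.imwrite(f'pics/d8.png',cv2.resize(im[130:290,270:450],None,fx=3.7,fy=3.7))
im=optics.read_camera('scene');cv2.imwrite(f'pics/s8.png',cv2.resize(im[200:350,225:425],None,fx=3.8,fy=3.8))
"
```

```text
t 5.5667 block pos [ 0.0266 -0.0593  0.2566] F [-0.3 -1.1 -0.4]
shift [0.1782 0.1952 0.0267] turn [ 0.0001  0.0029 -0.0007] gap 0.004777503865283253
```

View pics/d8.png

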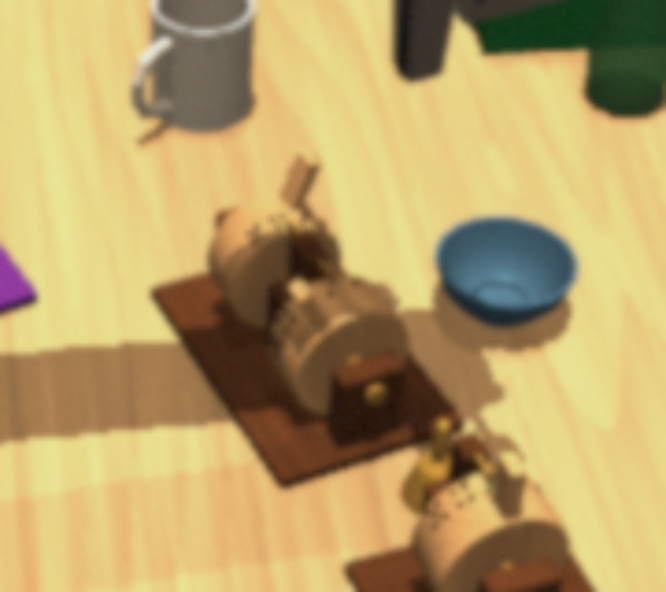

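View pics/s8.png

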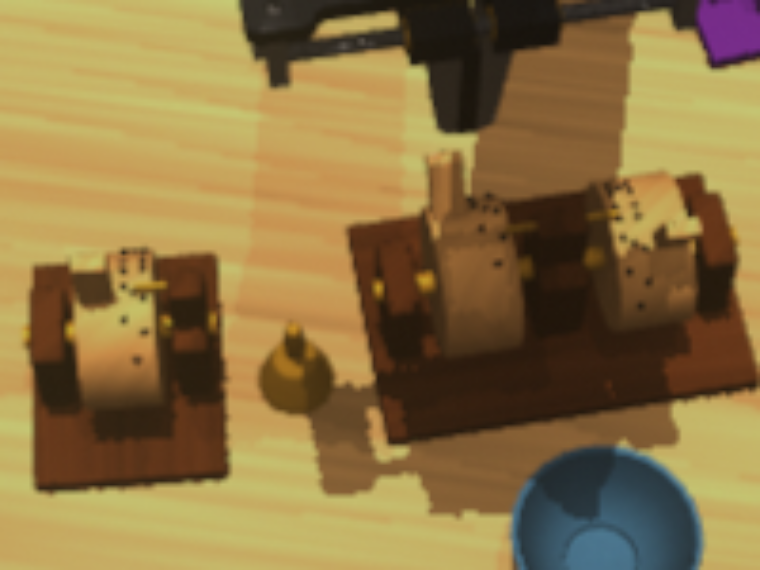

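```bash
python3 - <<'E'
from ang import *
s=lambda u,v:(225+u/3.8-.37,200+v/3.8-.37)
t=lambda u,v:(270+u/3.7-.37,130+v/3.7-.37)
for n,a,b,y in(('L',s(680,228),t(305,160),.054),('R',s(444,156),t(302,285),-.054)):
    p,e=tri('scene',a,'side',b); print(n,p.round(4),round(e,4),np.hypot(p[0],p[2]-.052),np.arctan2(p[0],p[2]-.052)); print(tabang('scene',a,y))
for y,th in((.054,.25),(.054,.436),(.054,.6),(-.054,-.25),(-.054,-.436),(-.054,-.6)):
    q=proj('scene',[O+Rb@[.075*np.sin(th),y,.052+.075*np.cos(th)]])[0]
    q2=proj('side',[O+Rb@[.075*np.sin(th),y,.052+.075*np.cos(th)]])[0]
    print(th,((q+.37-[225,200])*3.8).round(),((q2+.37-[270,130])*3.7).round())
im=optics.read_camera('scene')
cv2.imwrite('pics/d9.png',cv2.resize(im[230:310,310:430],None,fx=6.6,fy=6.6,interpolation=cv2.INTER_CUBIC))
E
```

```text
L [0.0244 0.0546 0.1196] 0.0035 0.07191437614600436 0.3462500986822128
(array([0.024 , 0.054 , 0.1163]), np.float64(0.0686), np.float64(0.358))
R [-0.0336 -0.054   0.121 ] 0.0004 0.07674626188692542 -0.4527251748475154
(array([-0.034, -0.054,  0.12 ]), np.float64(0.076), np.float64(-0.464))
0.25 [679. 210.] [300. 158.]
0.436 [685. 238.] [318. 159.]
0.6 [688. 262.] [332. 163.]
-0.25 [450. 177.] [325. 274.]
-0.436 [445. 160.] [305. 286.]
-0.6 [441. 148.] [288. 298.]
```

View pics/d9.png

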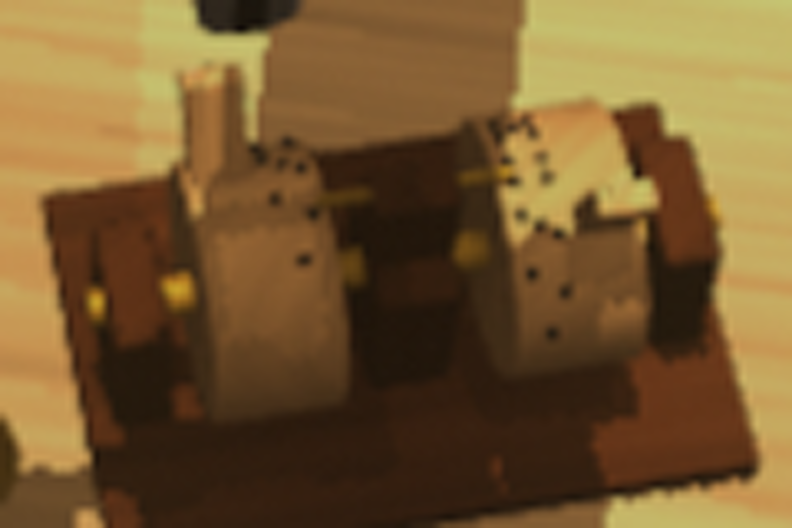

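Both wheels are within tolerance: left is about +0.36 and right about −0.455. The single-wheel tab at (88,262) is where it was at the start, and the gripper is clear at z = 0.257. I'm handing in.

```bash
python3 - <<'E'
from bench import status, r
o=status.get_obs(); print(o['t'],abs(o['dq']).max(),o['ft_force'])
print(r.hand_in())
E
```

```text
5.7167 0.013675496286975208 [-0.35149099  0.09495859  0.07655147]
the job is handed in; nothing more can be done
None
```

I set both wheels on the dark-wood two-wheel block by pushing their thumb tabs with the shut gripper, and handed the job in after about 5.7 s. The hand-in gave no verdict.

| Wheel | Last measured | Target | Allowed band |
|---|---|---|---|
| Left | about +0.35 to +0.36 rad | +0.436 (four dots) | 0.246 to 0.626 |
| Right | about −0.45 to −0.46 rad | −0.436 (two dots) | −0.626 to −0.246 |

- **Left wheel:** it sits about 0.08 rad short of centre, and I left it there. The two-camera fix, the scene-camera ray alone and the finger geometry all gave 0.35–0.36. The two camera rays missed each other by about 3.5 mm there, against 0.4 mm for the right wheel, so the left reading is less certain.
- **Single wheel:** I judged this by picture only. Its tab was in the same place as at the start, and the gripper never came near it.
- **Surroundings:** the bell and bowl looked unmoved in the scene view.
- **Hand-in state:** the gripper was at 0.257 m, well clear of everything, with only noise on the force reading.
- **Refused call:** one early move call came back as "invalid input" and moved nothing. I sent it again with every field filled in.

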